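# Centre the density bottle on the balance pan and tare

### The job

A small glass density bottle has been set down near the edge of the round steel pan of the laboratory balance. Nudge it to the middle of the pan with light touches of the fingers, keeping it standing: do not lift, squeeze or topple it. Once it stands still in the middle, press the wide tare key on the balance all the way down and let it go again, leaving the two small keys and the other glassware and things on the bench alone.

Things in the scene. Friction and masses are not known exactly. Their poses are not given: they have to be found in the camera images.
- balance: White laboratory balance, fixed, turned up to 0.5 rad. Origin on the bench under the pan's centre, z up; footprint x -138 to +118, y -105 to +105 mm. Its -x side, the front, faces the robot. Deck 62 mm high behind x = -64 mm; in front of it a panel slopes down at 18 degrees to 38 mm: display in the middle, wide tare key at the -y end, two small keys at the +y end. Nothing is above the pan.
- pan: Round flat weighing pan of bare steel, 110 mm across, 5 mm thick, fixed on the balance, with two fine rings (40 and 72 mm across) about its centre. Origin at the centre of its top face, 75 mm above the bench; z up. It has no rim: what is pushed past its edge falls off.
- density_bottle: Loose glass density bottle with ground stopper, on the pan 29 to 40 mm off its centre, any direction. 66 mm high, round about its z axis; origin at the centre of its underside. Foot only 22 mm across, belly 40 mm across, neck 18 mm (41 to 52 mm up), stopper 15 mm, stuck in. Mass 50 to 80 g, friction on the pan 0.22 to 0.34. Fragile: over 4 N from the robot counts as squeezed or struck.
- bottle_belly (a point): Centre of the density bottle's belly, 20 mm above its foot, where it is widest (40 mm across from 18 to 22 mm up). Pushed slowly at the belly the bottle slides upright and stops with the finger; pushed at the neck or stopper it topples.
- tare_key (a joint): Travel of the tare key, 0 m when up, 0.004 m when fully down; springs back. Pressed along the normal of the sloping panel (pressing straight down works too). About 1.2 N starts it moving and 4 N holds it fully down.
- tare_key_top (a point): Centre of the top face of the tare key: a wide light-grey bar key, 42 mm (along the balance's y) by 18 mm, alone on the -y end of the sloping panel, its top 8 mm proud of the panel. On the balance it lies at x = -104, y = -73, z = 58 mm.
- power_key (a joint): Travel of a small square key (12 by 12 mm, 8 mm proud) at the +y end of the panel, the one nearer the pan; 0 m up, 0.004 m down. To be left alone.
- print_key (a joint): Travel of the other small square key, 26 mm lower down the slope; 0 m up, 0.004 m down. To be left alone.
- conical_flask: Loose stoppered conical glass flask, 51 mm across, 98 mm high, on the bench beside the balance, on its +y side. Origin at the centre of its underside. Bystander.
- weight: Loose 200 g steel weight with a knob, 29 mm across, 52 mm high, on the bench on the balance's +y side, nearer the front. Origin at the centre of its underside. Bystander.
- crucible: Loose white porcelain crucible with lid, 45 mm across, 48 mm high, on the bench on the balance's -y side. Origin at the centre of its underside. Bystander.
- beaker: Loose small glass beaker, 48 mm across, 58 mm high, on the bench on the balance's -y side, farther back. Origin at the centre of its underside. Bystander.
There are look-alikes about, which are no part of the job. Leave any blue or orange look-alike of the density_bottle alone.

How it is judged (in metres and radians):
On the way, in this order (a step that is already met when the one before it is completed fails the run):
1. the bottle stands still, upright and untouched, within 8 mm of the pan's centre (horizontal distance between density_bottle and pan below 0.008 m and angle between density_bottle's own z axis and vertical below 0.06 rad and linear speed of density_bottle below 0.01 m/s and z of density_bottle in the frame of pan between -0.004 and 0.004 m and contact force between each of the arm, the fingers and density_bottle below 0.05 N), for 0.3 s.
2. then the tare key is pressed fully down (value of joint tare_key above 0.0032 m), for 0.05 s.
At the end, for the whole second after the job is handed in: The bottle stands upright (within 0.06 rad) and at rest on the pan, its axis within 8 mm of the pan's centre; the tare key has been pressed (more than 3.2 of its 4 mm) after the bottle was centred and has sprung back up (horizontal distance between density_bottle and pan below 0.008 m and angle between density_bottle's own z axis and vertical below 0.06 rad and linear speed of density_bottle below 0.01 m/s and z of density_bottle in the frame of pan between -0.004 and 0.004 m and value of joint tare_key below 0.0008 m); the robot touches nothing.
It fails at once if the bottle is knocked over (tilts more than 0.35 rad) or falls off the pan (angle between density_bottle's own z axis and vertical above 0.35 rad or z of density_bottle in the frame of pan below -0.01 m).
It fails at once if the bottle is lifted (more than 10 mm above the pan) (z of density_bottle in the frame of pan above 0.01 m).
It fails at once if the bottle is squeezed or struck (more than 4 N from the robot) (contact force between any of the fingers, the arm and density_bottle above 4 N).
It fails at once if one of the two small keys is pressed (more than 1.5 mm) (value of joint any of power_key, print_key above 0.0015 m).
It fails at once if another thing on the bench is moved more than 15 mm or tipped (distance of any of conical_flask, crucible, weight, beaker from where it was at the start of the episode above 0.015 m or angle between any of conical_flask, crucible, weight, beaker's own z axis and vertical above 0.4 rad).
It also fails if it takes over 53 s, if anything falls off the work surface, if the arm or the gripper's body presses on something with over 40 N, if the wrist force passes 120 N, or if a joint passes its speed limit or range.

### The arm

A 6-joint arm with a two-finger parallel gripper is mounted at the origin on the work surface. World frame = base frame: x ahead of the robot, y to its left, z up, the work surface at z = 0. Lengths are in mm, angles in rad, forces in N, time in s.
With the tool pointing down it reaches from about 350 to 800 mm from the base axis. Payload 7.3 kg.
Tool frame: the origin (TCP) lies midway between the tips of the shut fingers; the grasp point (between the pads) lies robot.hold_point_z behind it (robot.hold_point_z is the distance from the TCP to the grasp point, in mm); z points along the fingers, y is the line along which they close (so a half turn about z gives the same grasp; the last joint's range is limited). The gripper opens to 85 mm and grips with 20 to 120 N. Pads are 22 mm wide; open, the fingers measure 114 mm over their backs; the gripper's body (76 mm by 85 mm) begins 54 mm behind the grasp point. The pads swing forward as they close: fully open they stand 13 mm farther back than shut.
Start: joints at [-1.246, 0.342, 1.524, -0, 1.275, -0.146], TCP at [238.165, -467.895, 191.522] pointing down, gripper open.
Joint ranges: [-2.53, 2.53], [-0.77, 2.02], [0.04, 2.7], [-1, 4.14], [0.28, 2.66], [-3.11, 3.11]. Speed limits (rad/s): [2.57, 2.57, 3.14, 3.14, 3.14, 3.14].

### API

Orientations are given as a unit quaternion [w, x, y, z].
In Python, from station import robot gives the robot as it stands.
- The arm moves only by the shell command python3 -m inch 'ROWS'. ROWS is JSON, a list that holds one entry, the list of rows, each a list of 7 numbers: the shift along the tool's x, y, z in m, then the turn, a rotation vector about the tool's x, y, z in degrees, then the opening in per cent of the stroke, from 0 (shut) to 100 (fully open). In form: [[[tx, ty, tz, rx, ry, rz, claw], ...]]. A call has 1 to 20 rows; each row is the pose to reach, as a shift and turn from the pose commanded when the call began, along the tool's axes at that moment; what a row does not reach only later rows make up. A row lasts 1/8 s, in which the tool goes at most 62.5 mm and 10.7 degrees, less where a joint would pass 70% of its speed; a pose out of reach is approached as far as the arm can. A call with a gripper value outside its range is refused whole. The fingers move at their own pace and stop on an object; the grip force is fixed at half the most. Time passes only in rows, so rows that repeat a pose let the fingers close. It gives the time, the measured TCP pose, the force, the opening and the grip force at its end, in the units of the state.
- robot.observe(): the state, without advancing time (a new reading comes with each control period).
- robot.snapshot(name): name is "side" or "top" or "wrist"; returns a dict with "color" (480x640x3 uint8, blue, green, red), "fx", "fy", "cx", "cy" (pixels), "origin" and "attitude" of the camera in the world; the wrist camera has in their place "tool_from_camera" (4x4, takes a point from camera to tool coordinates, whose origin is the TCP and whose axes are the flange's). Camera axes: x right, y down, z forward; pixel columns grow to the right and rows downward; lengths in mm; the calibration is good to about 2 mm. A picture is of the moment at which its call begins: read the wrist's pose just before it. There is no depth.
- robot.finish_job(): hands the job in; it is judged then, once.
Trained networks look in the newest picture that a camera, given by its name, has taken for a name from the list of things; names that differ only in an ending like _2 or _b are one class to them, and where a whole thing is asked for, a point or a joint stands for the part that bears it (a point fixed in the world has none). Each returns a list of dicts, best first, with "conf" (0 to 1); they miss things now and then, are a little off and sometimes report something else, mostly with a low value. They report only what shows in the picture. A call takes as long as a camera call. They do not tell look-alikes from the thing itself.
- robot.search_frame(camera, thing): "extent" ([centre column, centre row, width, height] in pixels, round what is visible of it).
- robot.mark_of(camera, thing): "point" ([column, row] in pixels: a listed point, or the origin of a listed thing).
The state is a dict: "t": time; "q": joint angles; "joint_vel": joint speeds; "tau": joint torques, N m; "position": TCP position; "tcp_rot": TCP orientation; "contact_force": force on the tool from outside, world axes, zero at the start; "moment": the same for the moment, N m; "finger_gap": finger opening in mm; "grip_force": force on a finger pad.
Only numpy, scipy, OpenCV 4.12 (cv2) and the standard library are available. Lean on these libraries where they do the work, as an engineer would, in place of code of your own. Each camera call takes 0.05 s, during which the arm holds its last target. There are 200 camera calls.

## Working session

There is one attempt and no reset: what is moved stays moved. The work goes in short steps, Python scripts to look and compute and a shell command to move; the robot and the scene stay as the last step left them, time stands still between calls to the robot, and variables do not carry over. Pictures are saved under pics/ and viewed, at most 12 in all, crops included, and the job is handed in when it is done.

```bash
mkdir -p pics; cat > h.py <<'E'
import numpy as np, cv2
from scipy.spatial.transform import Rotation as R
from station import robot
def rot(a):
    a=np.array(a,float)
    return a if a.shape==(3,3) else R.from_quat(np.r_[a[1:],a[0]]).as_matrix()
def cam(s,st=None):
    if 'origin' in s: return np.array(s['origin'],float),rot(s['attitude'])
    T=np.array(s['tool_from_camera']); A=rot(st['tcp_rot'])
    return A@T[:3,3]+np.array(st['position']),A@T[:3,:3]
def ray(s,px,c):
    o,A=c; return o,A@np.array([(px[0]-s['cx'])/s['fx'],(px[1]-s['cy'])/s['fy'],1])
def atz(s,px,z,c):
    o,d=ray(s,px,c); return o+d*(z-o[2])/d[2]
def proj(s,p,c):
    o,A=c; v=A.T@(np.array(p)-o); return np.array([s['fx']*v[0]/v[2]+s['cx'],s['fy']*v[1]/v[2]+s['cy']])
E
python3 - <<'E'
from h import *
print(robot.hold_point_z, robot.observe())
H={'pan':75,'density_bottle':75,'bottle_belly':95,'tare_key_top':58,'balance':0,'conical_flask':0,'weight':0,'crucible':0,'beaker':0}
for n in ['top','side']:
    s=robot.snapshot(n); cv2.imwrite(f'pics/{n}0.png',s['color']); c=cam(s); print(n,c[0].round(),c[1][:,2].round(2),s['fx'])
    for k,z in H.items():
        for d in robot.mark_of(n,k)[:3]:
            print(k,np.round(d['point']),round(d['conf'],2),atz(s,d['point'],z,c).round(1))
E
```

```text
18.700000000000003 {'t': 0.0, 'q': array([-1.24598058e+00,  3.42744188e-01,  1.52498591e+00,  2.01710541e-05,
        1.27542136e+00, -1.45981498e-01]), 'joint_vel': array([-0.00213761,  0.00092895, -0.00062793, -0.0007835 , -0.000576  ,
       -0.00328559]), 'tau': array([-1.93040862e-03, -4.33682191e+01, -2.46015304e+01, -4.81515672e-04,
        7.75825465e-03,  3.87886502e-06]), 'position': array([ 238.02677764, -467.43171154,  190.82573313]), 'tcp_rot': array([-7.77149050e-04,  9.72421839e-01,  2.33227698e-01, -5.99910732e-05]), 'contact_force': array([-0.43634153, -0.5411254 , -0.3532353 ]), 'moment': array([ 0.08163251, -0.01784302,  0.01028793]), 'grip_force': 0.0, 'finger_gap': 85.6228984561167}
top [466.  80. 980.] [ 0.17 -0.03 -0.99] 490.6826611332547
pan [308. 251.] 0.92 [603.   69.2  75. ]
density_bottle [308. 233.] 0.81 [636.   69.2  75. ]
density_bottle [342. 150.] 0.68 [800.1   1.9  75. ]
density_bottle [410. 289.] 0.56 [ 530.4 -120.4   75. ]
bottle_belly [342. 147.] 0.85 [797.9   2.4  95. ]
bottle_belly [413. 285.] 0.6 [ 535.6 -121.5   95. ]
bottle_belly [308. 234.] 0.55 [631.1  68.5  95. ]
conical_flask [202. 293.] 0.71 [530.1 278.6   0. ]
weight [225. 327.] 0.49 [464.2 231.7   0. ]
crucible [401. 239.] 0.74 [ 637.2 -121.9    0. ]
beaker [378. 176.] 0.7 [770.4 -79.1   0. ]
side [569. 744. 794.] [ 0.06 -0.7  -0.71] 586.7644469772271
pan [332. 244.] 0.71 [605.6  72.2  75. ]
density_bottle [318. 244.] 0.77 [629.7  72.8  75. ]
density_bottle [373. 195.] 0.59 [538.3 -54.7  75. ]
density_bottle [218. 232.] 0.56 [804.2  55.   75. ]
bottle_belly [215. 228.] 0.8 [803.6  65.3  95. ]
bottle_belly [372. 189.] 0.69 [542.1 -46.9  95. ]
bottle_belly [316. 235.] 0.61 [632.9  70.9  95. ]
tare_key_top [371. 208.] 0.51 [541.9 -38.3  58. ]
balance [337. 272.] 0.83 [597.6  69.4   0. ]
weight [419. 354.] 0.7 [460.8 228.9   0. ]
crucible [324. 200.] 0.57 [ 632.7 -117.6    0. ]
beaker [258. 213.] 0.6 [758.4 -73.6  -0. ]
```

```bash
python3 - <<'E'
import cv2
a=cv2.imread('pics/top0.png')[130:350,190:430]; b=cv2.imread('pics/side0.png')[130:400,190:470]
a=cv2.resize(a,(400,367),interpolation=2);b=cv2.resize(b,(400,386),interpolation=2)[:367]
cv2.imwrite('pics/crop0.png',cv2.resize(cv2.hconcat([a,b]),None,fx=1,fy=1))
E
```

```text
(no output)
```

View pics/crop0.png

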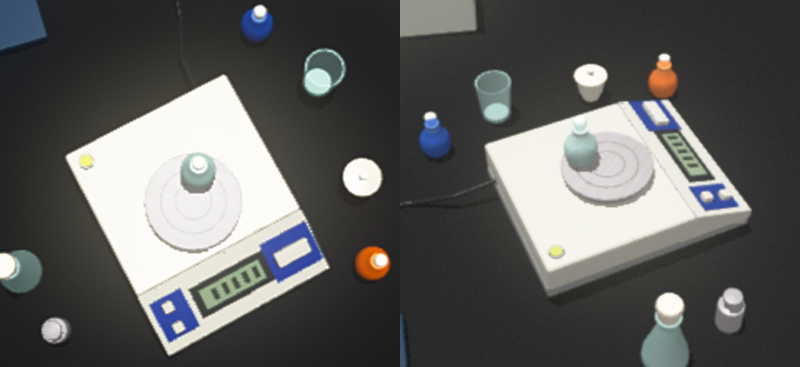

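The bottle on the pan at about (308,234) in the top picture is greenish-clear glass. The blue one (342,150) and the orange one (410,289) stand off the balance, so the clear one is the target, as the crop confirms. The tare key is the wide bar at about (366,281). I measure the pan at about (604,70), the bottle about 30 mm off in +x, and the balance turned about 0.49 rad.

```bash
python3 -m inch '[[[0.656,-0.271,-0.045,0,0,27,0],[0.656,-0.271,-0.045,0,0,27,0],[0.656,-0.271,-0.045,0,0,27,0],[0.656,-0.271,-0.045,0,0,27,0],[0.656,-0.271,-0.045,0,0,27,0],[0.656,-0.271,-0.045,0,0,27,0],[0.656,-0.271,-0.045,0,0,27,0],[0.656,-0.271,-0.045,0,0,27,0],[0.656,-0.271,-0.045,0,0,27,0],[0.656,-0.271,-0.045,0,0,27,0],[0.656,-0.271,-0.045,0,0,27,0],[0.656,-0.271,-0.045,0,0,27,0],[0.656,-0.271,-0.045,0,0,27,0],[0.656,-0.271,-0.045,0,0,27,0],[0.656,-0.271,-0.045,0,0,27,0],[0.656,-0.271,-0.045,0,0,27,0]]]'
python3 - <<'E'
from h import *
st=robot.observe(); s=robot.snapshot('wrist'); c=cam(s,st); print(c[0],c[1][:,2],R.from_matrix(rot(st['tcp_rot'])).as_euler('xyz',degrees=True))
print(np.array(s['tool_from_camera']).round(2))
cv2.imwrite('pics/w1.png',s['color'])
for k,z in {'pan':75,'density_bottle':75,'bottle_belly':95,'tare_key_top':58}.items():
    for d in robot.mark_of('wrist',k)[:3]: print(k,np.round(d['point']),round(d['conf'],2),atz(s,d['point'],z,c).round(1))
E
```

```text
t: 3.0
position: [699.6, 70.1, 237.1]
tcp_rot: [0.0, 1.0, -0.001, 0.0]
contact_force: [0.3, 0.1, 0.7]
finger_gap: 0.1
grip_force: 0.0
[775.43187021  69.99369788 419.62246641] [-2.99710084e-01  5.07692748e-04 -9.54030192e-01] [ 1.79991894e+02 -3.24150395e-02 -1.06792786e-01]
[[-0.0000e+00 -9.5000e-01 -3.0000e-01  7.5960e+01]
 [ 1.0000e+00 -0.0000e+00 -0.0000e+00 -3.0000e-02]
 [-0.0000e+00 -3.0000e-01  9.5000e-01 -1.8245e+02]
 [ 0.0000e+00  0.0000e+00  0.0000e+00  1.0000e+00]]
density_bottle [499. 332.] 0.97 [579.4 -99.8  75. ]
density_bottle [320. 279.] 0.95 [633.4  68.2  75. ]
density_bottle [396.  54.] 0.56 [818.4  10.1  75. ]
bottle_belly [506. 344.] 0.71 [578.4 -98.   95. ]
bottle_belly [406.  50.] 0.6 [818.6   6.2  95. ]
bottle_belly [319. 291.] 0.59 [630.6  69.   95. ]
tare_key_top [426. 353.] 0.72 [546.4 -37.8  58. ]
```

View pics/w1.png

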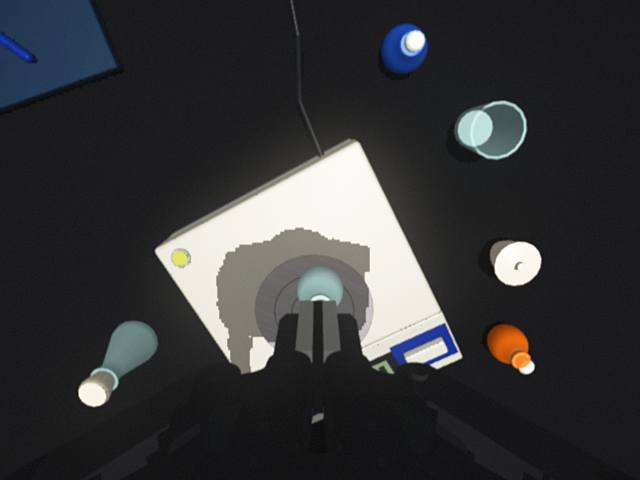

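The wrist picture shows the clear bottle at (320,285) just beyond the fingers, with the tare key at (426,353). The pan centre decides everything here, so I fit it by its known circle. I also check which side of it the bottle is on.

```bash
cat >> h.py <<'E'
def circfit(s,c,img,r,z,x0,span=8):
    g=cv2.GaussianBlur(cv2.cvtColor(img,cv2.COLOR_BGR2GRAY),(0,0),0.7).astype(np.float32)
    a=np.linspace(0,2*np.pi,180,endpoint=False); best=(-1,)
    def val(x,y,rr):
        p=np.array([proj(s,[x+rr*np.cos(t),y+rr*np.sin(t),z],c) for t in a],np.float32)
        return cv2.remap(g,p[None,:,0],p[None,:,1],1)[0]
    for x in np.arange(x0[0]-span,x0[0]+span+.1,1):
        for y in np.arange(x0[1]-span,x0[1]+span+.1,1):
            d=np.clip(val(x,y,r+2.5)-val(x,y,r-2.5),-10,25).mean()
            if d>best[0]: best=(d,x,y)
    return best
E
python3 - <<'E'
from h import *
for n in ['top','side']:
    s=robot.snapshot(n); img=cv2.imread(f'pics/{n}0.png'); c=cam(s)
    print(n,circfit(s,c,img,55,75,(604,70)))
E
```

```text
top (np.float32(16.869146), np.float64(602.0), np.float64(73.0))
side (np.float32(16.847868), np.float64(601.0), np.float64(78.0))
```

```bash
python3 -m inch '[[[-0.022,0,0.06,0,0,0,0],[-0.022,0,0.12,0,0,0,0],[-0.022,0,0.152,0,0,0,0],[-0.022,0,0.152,0,0,0,0],[-0.022,0,0.152,0,0,0,0],[-0.022,0,0.152,0,0,0,0]]]'
python3 - <<'E'
from h import *
for n in ['side']:
    s=robot.snapshot(n); c=cam(s); cv2.imwrite('pics/s2.png',cv2.resize(s['color'][130:350,190:470],(764,600),interpolation=2))
print(robot.observe()['position'],robot.observe()['contact_force'])
E
```

```text
t: 4.1
position: [679.3, 71.2, 86.9]
tcp_rot: [0.0, 1.0, -0.0, 0.002]
contact_force: [0.0, -0.3, 0.4]
finger_gap: -0.1
grip_force: 0.0
[679.04129158  71.22341453  86.62978794] [-0.43184416 -0.01687899  0.9021471 ]
```

View pics/s2.png

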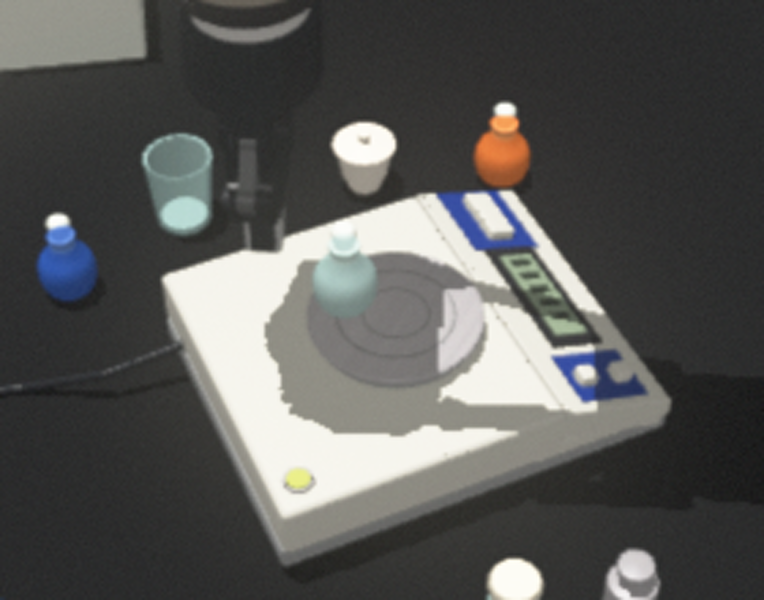

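The side picture shows the shut fingers standing at about (262,245) in the crop, behind the bottle (345,283), with the pan centre at about (396,313). I check the fingertip projection against the measured pose.

```bash
python3 - <<'E'
from h import *
s=robot.snapshot('side'); c=cam(s)
f=lambda p:((proj(s,p,c)-[190,130])*[764/280,600/220]).round()
for y in(57,71,86):
  for x in (668,690): print(x,y,f([x,y,87]))
print('pan',atz(s,[335.1,244.8],75,c),'belly',atz(s,[316.4,233.8],95,c), f([602,72,75]),f([632,70,95]))
E
```

```text
668 57 [289. 276.]
690 57 [254. 275.]
668 71 [287. 292.]
690 71 [251. 291.]
668 86 [284. 310.]
690 86 [248. 309.]
pan [600.97202915  73.52318128  75.        ] belly [632.3249821   68.98149684  95.        ] [394. 311.] [345. 284.]
```

```bash
python3 - <<'E'
from h import *
st=robot.observe();print(st['position'],st['finger_gap'])
s=robot.snapshot('wrist'); c=cam(s,st); w=s['color'].copy()
p=proj(s,st['position'],c); print('tcp in wrist',p, 'pan',proj(s,[602,72,75],c),'belly',proj(s,[632,70,95],c))
t=robot.snapshot('side'); ct=cam(t); pt=proj(t,st['position'],ct); print('tcp side',pt)
a=w[150:400,170:470]; b=t['color'][120:320,200:440]
cv2.circle(a,tuple((p-[170,150]).astype(int)),2,(0,0,255),-1); b=b.copy(); cv2.circle(b,tuple((pt-[200,120]).astype(int)),1,(0,0,255),-1)
cv2.imwrite('pics/d3.png',cv2.hconcat([cv2.resize(a,(400,333)),cv2.resize(b,(400,333))]))
E
```

```text
[678.76459396  71.2118866   86.22912244] 0.24633833259590202
tcp in wrist [317.61947175 279.95305047] pan [316.28152832 400.17416077] belly [320.16217553 375.56124785]
tcp side [288.70689726 237.30878958]
```

View pics/d3.png

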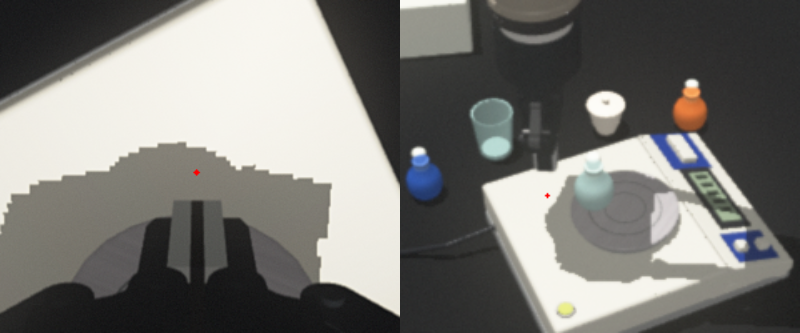

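The reported TCP (red dot) sits about 40 mm beyond the visible fingertips in both views. Pushing at the wrong height would topple the bottle, so I test the tip height with a light touch on the bare deck (62 mm), well clear of the pan.

```bash
python3 -m inch '[[[0.021,0,0,0,0,0,0],[0.021,0,0.01,0,0,0,0],[0.021,0,0.02,0,0,0,0],[0.021,0,0.02,0,0,0,0],[0.021,0,0.02,0,0,0,0]]]'; python3 -m inch '[[[0,0,0.001,0,0,0,0],[0,0,0.002,0,0,0,0],[0,0,0.003,0,0,0,0],[0,0,0.003,0,0,0,0]]]';python3 -m inch '[[[0,0,0.001,0,0,0,0],[0,0,0.002,0,0,0,0],[0,0,0.002,0,0,0,0]]]'
```

```text
t: 4.92
position: [698.6, 71.2, 64.6]
tcp_rot: [0.0, 1.0, -0.0, -0.0]
contact_force: [-0.4, 0.1, 0.0]
finger_gap: 0.4
grip_force: 0.0
t: 5.42
position: [698.8, 71.2, 61.4]
tcp_rot: [0.0, 1.0, -0.0, -0.0]
contact_force: [-0.5, 1.0, 0.1]
finger_gap: 0.3
grip_force: 0.0
t: 5.8
position: [698.8, 71.2, 59.3]
tcp_rot: [0.0, 1.0, -0.0, -0.0]
contact_force: [-0.4, -0.0, -0.1]
finger_gap: -0.0
grip_force: 0.0
```

No contact at 59 mm, so the tips really are higher than the reported TCP. I keep descending carefully to find the true contact.

```bash
python3 -m inch '[[[0,0,0.004,0,0,0,0],[0,0,0.008,0,0,0,0],[0,0,0.012,0,0,0,0],[0,0,0.016,0,0,0,0],[0,0,0.016,0,0,0,0]]]'
python3 - <<'E'
from h import *
st=robot.observe();print(st['position'])
s=robot.snapshot('side'); c=cam(s); b=s['color'][120:320,200:440].copy()
for dz in(30,40,50):
    p=proj(s,st['position']+np.array([0,6.5,dz]),c); print(dz,p, (p-[200,120])*3)
cv2.imwrite('pics/d4.png',cv2.resize(b,(720,600),interpolation=2))
E
```

```text
t: 6.42
position: [698.6, 71.2, 42.9]
tcp_rot: [0.0, 1.0, -0.0, -0.0]
contact_force: [0.3, -0.1, 0.6]
finger_gap: 0.1
grip_force: 0.0
[698.58978138  71.19017319  42.93727729]
30 [276.99838072 245.08012709] [230.99514217 375.24038128]
40 [276.59842475 240.99495213] [229.79527426 362.9848564 ]
50 [276.19262729 236.85011174] [228.57788186 350.55033521]
```

View pics/d4.png

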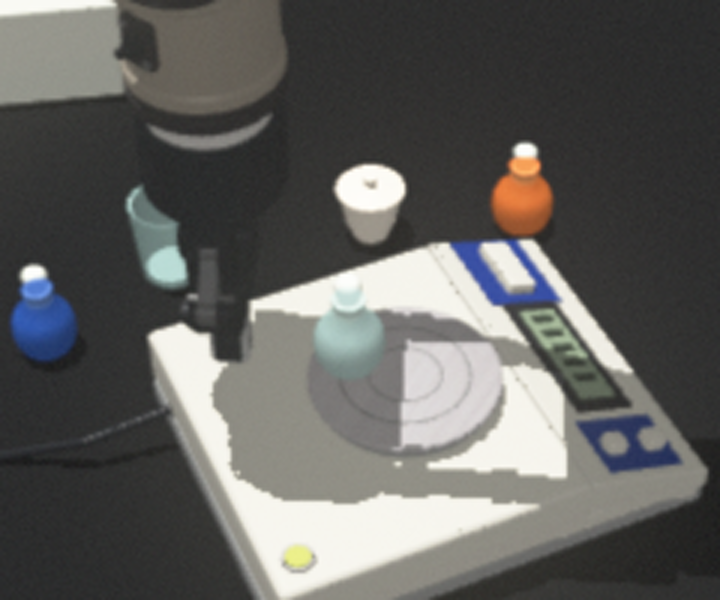

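The tips are about 42 mm above the reported TCP, so they now stand at about 85 mm, which is the right belly-pushing height. Now a slow push toward the centre, stopping short to look.

```bash
python3 -m inch '[[[-0.01,0.0015,0,0,0,0,0],[-0.02,0.0015,0,0,0,0,0],[-0.028,0.0015,0,0,0,0,0],[-0.03,0.0015,0,0,0,0,0],[-0.032,0.0015,0,0,0,0,0],[-0.034,0.0015,0,0,0,0,0],[-0.036,0.0015,0,0,0,0,0],[-0.038,0.001,0,0,0,0,0],[-0.04,0.001,0,0,0,0,0],[-0.042,0.001,0,0,0,0,0],[-0.044,0.0005,0,0,0,0,0],[-0.046,0.0005,0,0,0,0,0],[-0.048,0,0,0,0,0,0],[-0.05,0,0,0,0,0,0],[-0.052,-0.0005,0,0,0,0,0],[-0.054,-0.0005,0,0,0,0,0],[-0.055,-0.001,0,0,0,0,0],[-0.055,-0.001,0,0,0,0,0]]]'
cat > look.py <<'E'
import sys
from h import *
st=robot.observe(); print(st['t'],st['position'].round(1),st['contact_force'].round(2))
out=[]
for n in ['top','side']:
    s=robot.snapshot(n); c=cam(s)
    q=proj(s,[602,73,85],c).astype(int); x,y=q-[50,45]
    out.append(cv2.resize(s['color'][y:y+90,x:x+100],(400,360),interpolation=cv2.INTER_CUBIC)); print(n,'crop',x,y)
    for k,z in {'pan':75,'density_bottle':75,'bottle_belly':95}.items():
        for d in robot.mark_of(n,k):
            p=atz(s,d['point'],z,c)
            if np.hypot(p[0]-602,p[1]-73)<50: print(k,np.round(d['point'],1),round(d['conf'],2),p.round(1))
cv2.imwrite(sys.argv[1],cv2.hconcat(out))
E
python3 look.py pics/p5.png
```

```text
t: 8.72
position: [643.8, 72.2, 43.5]
tcp_rot: [0.0, 1.0, -0.0, -0.0]
contact_force: [-0.7, 0.3, 0.8]
finger_gap: 0.0
grip_force: 0.0
8.725 [643.8  72.2  43.5] [-0.7   0.27  0.8 ]
top crop 255 205
pan [306.2 250.8] 0.62 [602.6  72.   75. ]
density_bottle [306.8 242.3] 0.56 [618.7  70.8  75. ]
bottle_belly [306.7 240.2] 0.66 [619.2  71.2  95. ]
side crop 284 195
pan [331.7 243.1] 0.97 [606.9  69.9  75. ]
density_bottle [330.2 240.2] 0.68 [609.8  63.4  75. ]
bottle_belly [324.5 235.8] 0.66 [618.6  72.8  95. ]
```

View pics/p5.png

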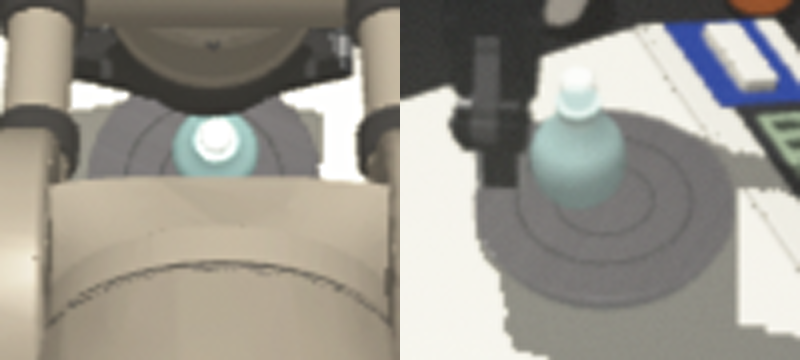

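The side view shows the bottle upright at about x 613 with the fingers against its belly (crop 578,157), and the pan's rings centred at crop (605,200), about 11 mm further on. I push 11 mm more, back off, and look.

```bash
python3 -m inch '[[[-0.002,0,0,0,0,0,0],[-0.004,0,0,0,0,0,0],[-0.006,0,0,0,0,0,0],[-0.008,0,0,0,0,0,0],[-0.0095,0,0,0,0,0,0],[-0.0105,0,0,0,0,0,0],[-0.011,0,0,0,0,0,0],[-0.011,0,0,0,0,0,0],[-0.005,0,0,0,0,0,0],[0.005,0,0,0,0,0,0],[0.025,0,0,0,0,0,0],[0.05,0,0,0,0,0,0],[0.07,0,0,0,0,0,0],[0.07,0,0,0,0,0,0]]]'
python3 look.py pics/p6.png
```

```text
t: 10.88
position: [715.0, 72.0, 42.8]
tcp_rot: [0.0, 1.0, -0.0, 0.0]
contact_force: [-0.2, 0.0, -0.1]
finger_gap: -0.0
grip_force: 0.0
10.875 [715.   72.   42.8] [-0.18  0.04 -0.09]
top crop 255 205
side crop 284 195
pan [334.5 245.1] 0.67 [601.9  74.3  75. ]
density_bottle [335.2 242. ] 0.77 [601.1  67.1  75. ]
bottle_belly [332.9 233.4] 0.83 [605.1  66.6  95. ]
```

View pics/p6.png

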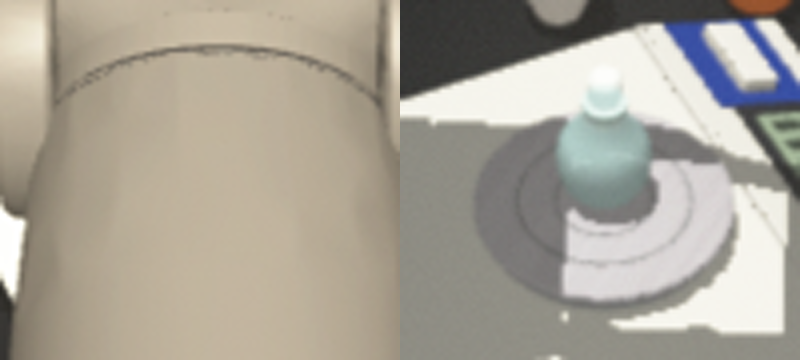

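The side view shows the bottle standing at crop column 604, matching the rings' centre at 605, so x is right. The y value is less sure from this camera, so I lift the arm out toward the key side and check with a clear top view.

```bash
python3 -m inch '[[[0,0,-0.06,0,0,0,0],[0,0,-0.12,0,0,0,0],[0,0,-0.15,0,0,0,0],[0,0,-0.15,0,0,0,0],[-0.24,0.29,-0.15,0,0,0,0],[-0.24,0.29,-0.15,0,0,0,0],[-0.24,0.29,-0.15,0,0,0,0],[-0.24,0.29,-0.15,0,0,0,0],[-0.24,0.29,-0.15,0,0,0,0],[-0.24,0.29,-0.15,0,0,0,0],[-0.24,0.29,-0.15,0,0,0,0],[-0.24,0.29,-0.15,0,0,0,0]]]'
python3 look.py pics/p7.png
python3 - <<'E'
from h import *
for n in ['top','side']:
    s=robot.snapshot(n);c=cam(s);img=s['color']
    print(n,circfit(s,c,img,55,75,(602,72)))
    o=np.array([proj(s,[602,73,85],c).astype(int)-[50,45]]); k=0 if n=='top' else 400
    for z in (75,95,141): print(z,((proj(s,[602,73,z],c)-o)*4+[k,0]).round())
    for k2,z in {'tare_key_top':58}.items():
        for d in robot.mark_of(n,k2)[:2]: print(k2,d['point'],round(d['conf'],2),atz(s,d['point'],z,c).round(1))
E
```

```text
t: 12.78
position: [473.3, -217.3, 192.5]
tcp_rot: [-0.001, 1.0, -0.001, -0.001]
contact_force: [0.7, -0.0, -0.5]
finger_gap: 0.2
grip_force: 0.0
12.775 [ 473.3 -217.3  192.5] [ 0.67 -0.03 -0.52]
top crop 255 205
pan [308.3 251.4] 0.55 [601.4  68.1  75. ]
density_bottle [308.3 249.2] 0.59 [605.6  68.1  75. ]
bottle_belly [307.8 247.4] 0.89 [605.8  69.2  95. ]
side crop 284 195
pan [332.  244.4] 0.83 [606.2  72.9  75. ]
density_bottle [338.5 244.9] 0.98 [595.3  73.4  75. ]
bottle_belly [331.9 232.1] 0.59 [606.9  63.6  95. ]
top (np.float32(15.907682), np.float64(602.0), np.float64(73.0))
75 [[203. 184.]]
95 [[203. 178.]]
141 [[204. 162.]]
tare_key_top [363.5, 283.5] 0.63 [542.3 -35.7  58. ]
side (np.float32(19.4382), np.float64(601.0), np.float64(79.0))
75 [[602. 198.]]
95 [[602. 165.]]
141 [[602.  85.]]
tare_key_top [368.4, 206.7] 0.73 [545.9 -40.7  58. ]
```

View pics/p7.png

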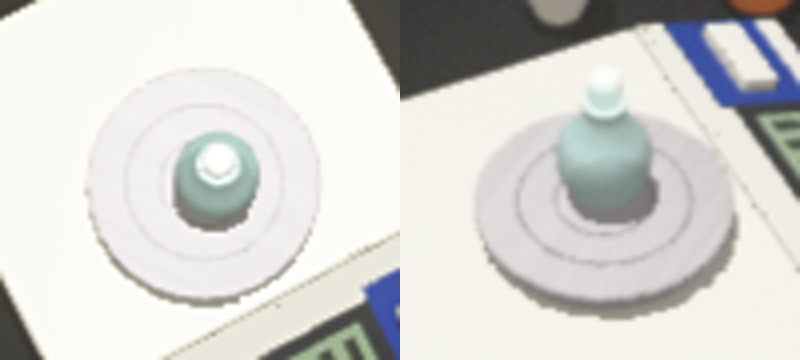

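The top view shows the pan centre at crop (203,184) and the belly at (216,173), where a centred belly would be at (203,178). The bottle is therefore about 6 mm off in -y and 2 mm in +x, too near the 8 mm limit. I turn the tool 90° to use the same flat face from the -y side and nudge +y.

```bash
python3 -m inch '[[[0.131,-0.222,0,0,0,90,0],[0.131,-0.222,0,0,0,90,0],[0.131,-0.222,0,0,0,90,0],[0.131,-0.222,0,0,0,90,0],[0.131,-0.222,0,0,0,90,0],[0.131,-0.222,0,0,0,90,0],[0.131,-0.222,0,0,0,90,0],[0.131,-0.222,0,0,0,90,0],[0.131,-0.222,0,0,0,90,0],[0.131,-0.222,0,0,0,90,0],[0.131,-0.222,0.05,0,0,90,0],[0.131,-0.222,0.1,0,0,90,0],[0.131,-0.222,0.149,0,0,90,0],[0.131,-0.222,0.149,0,0,90,0],[0.131,-0.222,0.149,0,0,90,0],[0.131,-0.222,0.149,0,0,90,0]]]'
```

```text
t: 15.38
position: [606.6, 4.0, 47.1]
tcp_rot: [-0.001, 0.707, -0.707, 0.002]
contact_force: [-0.5, -1.4, -0.0]
finger_gap: 0.3
grip_force: 0.0
```

```bash
python3 -m inch '[[[-0.01,0.002,0.003,0,0,0,0],[-0.018,0.002,0.003,0,0,0,0],[-0.023,0.002,0.003,0,0,0,0],[-0.025,0.002,0.003,0,0,0,0],[-0.027,0.002,0.003,0,0,0,0],[-0.029,0.002,0.003,0,0,0,0],[-0.031,0.002,0.003,0,0,0,0],[-0.033,0.002,0.003,0,0,0,0],[-0.035,0.002,0.003,0,0,0,0],[-0.0365,0.002,0.003,0,0,0,0],[-0.0375,0.002,0.003,0,0,0,0],[-0.038,0.002,0.003,0,0,0,0],[-0.038,0.002,0.003,0,0,0,0]]]'
python3 look.py pics/p8.png
```

```text
t: 17.0
position: [602.9, 42.2, 41.5]
tcp_rot: [-0.0, -0.707, 0.707, -0.0]
contact_force: [0.4, 0.5, -0.2]
finger_gap: 0.1
grip_force: 0.0
17.0 [602.9  42.2  41.5] [ 0.41  0.54 -0.22]
top crop 255 205
pan [305.3 248.4] 0.6 [607.1  73.7  75. ]
density_bottle [305.9 247.2] 0.49 [609.4  72.5  75. ]
bottle_belly [307.5 246.8] 0.58 [607.   69.8  95. ]
side crop 284 195
pan [330.4 246.8] 0.58 [608.6  78.5  75. ]
density_bottle [335.1 244.8] 0.86 [601.   73.5  75. ]
bottle_belly [335.  234.8] 0.93 [601.4  69.6  95. ]
```

View pics/p8.png

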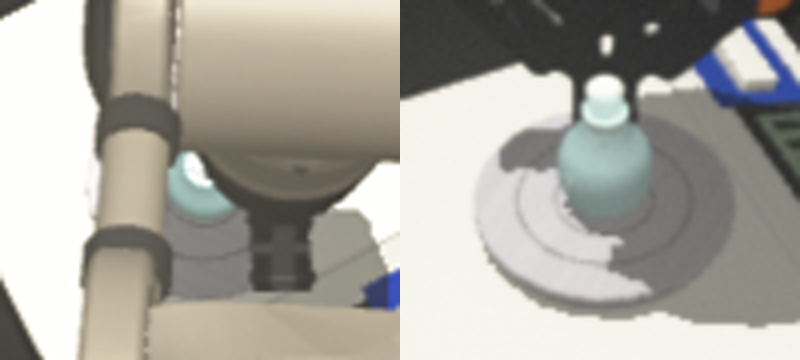

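The bottle now stands at crop (604,167) in the side view, right at the predicted centred spot (602,165), and upright. I back off, rise, and go above the tare key at about (545,-40).

```bash
python3 -m inch '[[[0.003,0,0,0,0,0,0],[0.015,0,0,0,0,0,0],[0.04,0,0,0,0,0,0],[0.04,0,-0.03,0,0,0,0],[0.082,0.058,-0.04,0,0,0,0],[0.082,0.058,-0.04,0,0,0,0],[0.082,0.058,-0.02,0,0,0,0],[0.082,0.058,0,0,0,0,0],[0.082,0.058,0.01,0,0,0,0],[0.082,0.058,0.01,0,0,0,0],[0.082,0.058,0.01,0,0,0,0]]]'
python3 look.py pics/x.png
python3 - <<'E'
from h import *
o=[]
for n in ('top','side'):
    s=robot.snapshot(n);c=cam(s);q=proj(s,[572,15,70],c).astype(int)-[66,60]
    k=((proj(s,[545,-40,58],c)-q)*3).astype(int); print(n,k)
    o.append(cv2.resize(s['color'][q[1]:q[1]+120,q[0]:q[0]+132],(396,360),interpolation=2))
cv2.imwrite('pics/p9.png',cv2.hconcat(o))
E
```

```text
t: 18.77
position: [545.4, -39.9, 32.0]
tcp_rot: [0.0, -0.707, 0.707, -0.001]
contact_force: [-0.3, 0.1, -0.4]
finger_gap: -0.2
grip_force: 0.0
18.775 [545.4 -39.9  32. ] [-0.3   0.06 -0.43]
top crop 255 205
pan [307.5 247.3] 0.67 [609.2  69.6  75. ]
density_bottle [304.4 249.2] 0.75 [605.6  75.4  75. ]
bottle_belly [305.2 249.1] 0.81 [602.7  74.   95. ]
side crop 284 195
pan [331.8 244.2] 0.68 [606.6  72.5  75. ]
pan [333.7 234.9] 0.42 [604.5  50.6  75. ]
density_bottle [335.4 240.9] 0.9 [600.9  64.5  75. ]
bottle_belly [333.8 238.9] 0.68 [602.9  79.   95. ]
top [287 225]
side [245 134]
```

View pics/p9.png

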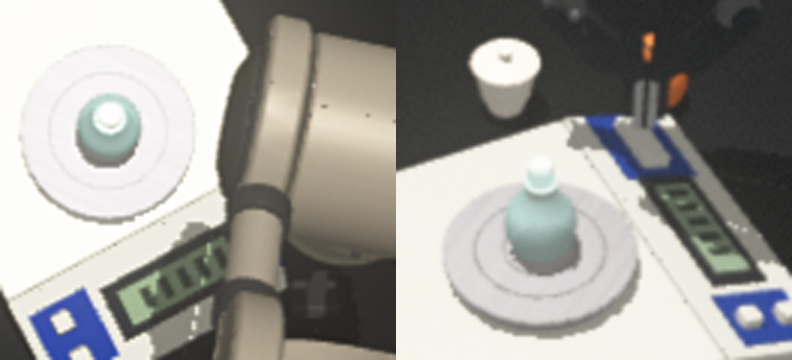

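Both views show the bottle in the pan's middle (top crop 109,127 against centre 108,131), with the fingers above the tare key. Now I press gently, watching the force.

```bash
python3 -m inch '[[[0,0,0.008,0,0,0,0],[0,0,0.014,0,0,0,0],[0,0,0.016,0,0,0,0],[0,0,0.018,0,0,0,0],[0,0,0.018,0,0,0,0],[0,0,0.018,0,0,0,0]]]';python3 -m inch '[[[0,0,0.001,0,0,0,0],[0,0,0.002,0,0,0,0],[0,0,0.002,0,0,0,0],[0,0,0.002,0,0,0,0]]]'
```

```text
t: 20.02
position: [546.0, -39.5, 15.5]
tcp_rot: [0.001, -0.707, 0.707, -0.001]
contact_force: [-1.5, 3.6, 16.6]
finger_gap: 0.0
grip_force: 8.2
t: 20.52
position: [546.4, -39.5, 14.9]
tcp_rot: [0.001, -0.707, 0.707, -0.002]
contact_force: [-4.8, 3.3, 28.5]
finger_gap: 0.4
grip_force: 14.2
```

16–28 N is well above the 4 N that holds the key fully down, so it is bottomed. I release it, rise, and check.

```bash
python3 -m inch '[[[0,0,-0.01,0,0,0,0],[0,0,-0.05,0,0,0,0],[0,0,-0.11,0,0,0,0],[0,0,-0.16,0,0,0,0],[0.15,0.1,-0.16,0,0,0,0],[0.15,0.1,-0.16,0,0,0,0],[0.15,0.1,-0.16,0,0,0,0],[0.15,0.1,-0.16,0,0,0,0],[0.15,0.1,-0.16,0,0,0,0],[0.15,0.1,-0.16,0,0,0,0]]]'
python3 look.py pics/p10.png
```

```text
t: 21.78
position: [445.2, -188.7, 171.3]
tcp_rot: [-0.0, 0.708, -0.707, -0.0]
contact_force: [0.5, -0.3, 0.6]
finger_gap: -0.1
grip_force: 0.0
21.775 [ 445.2 -188.7  171.3] [ 0.5  -0.33  0.56]
top crop 255 205
pan [305.9 249.9] 0.91 [604.3  72.6  75. ]
density_bottle [305.8 246.1] 0.63 [611.5  72.7  75. ]
bottle_belly [306.5 249.7] 0.81 [601.6  71.6  95. ]
bottle_belly [305.4 249.6] 0.22 [601.8  73.6  95. ]
side crop 284 195
pan [332.5 244.8] 0.77 [605.3  73.8  75. ]
density_bottle [333.  245.1] 0.71 [604.4  74.4  75. ]
bottle_belly [332.8 234.5] 0.89 [605.1  69.1  95. ]
```

View pics/p10.png

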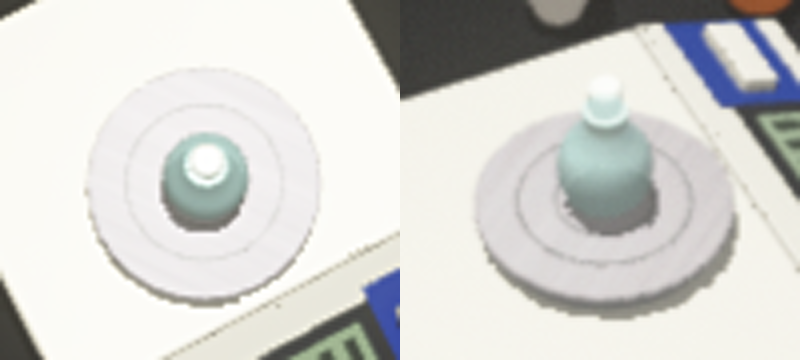

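The top view shows the belly at (205,175) against the centred (203,178), so the bottle stands about 2 mm off centre. It is upright, the key is back up, and the arm is clear.

```bash
python3 -c "
from station import robot
print(robot.finish_job())"
```

```text
the job is handed in; nothing more can be done
None
```

I nudged the bottle to about 2 mm from the pan's centre, still standing, then pressed the tare key down with 16–28 N and released it, and handed the job in at about 22 s; the hand-in returned no verdict, and I judged the full key press from the force alone.

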